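# Poise a loaded pipette over the open sample container

### The job

Take the pipette that has a tip fitted out of its slot in the stand, carry it upright over the racks and hold it poised to dispense: tip straight down, centred about a centimetre above the mouth of the one uncapped container in the rack. The tip is clean, so it must not touch anything on the way or at the end, and nothing else on the bench is to be disturbed. Finish while still holding the pipette there, steady in the air: do not put it down or let go.

Things in the scene. Friction and masses are not known exactly. Their poses are not given: they have to be found in the camera images.
- pipette: the pipette with a tip fitted: short hand pipette, about 0.1 kg, hanging upright in one of the stand's three slots. Origin: on its axis at the lower end of the grey nozzle, where the tip begins; z up its axis, x nearly along the stand's x. Above the origin: nozzle to 42 mm, round handle 24 mm in diameter to 94 mm, finger rest 30 (x) by 42 (y) mm to 100 mm, square grip to 140 mm, plunger to 158 mm
- pipette_grip (a point): point on the pipette's axis inside its square grip (26 by 26 mm, 40 mm tall, faces along the pipette's x and y), the firm place to hold it from above: 122 mm above the pipette's origin, 22 mm above the finger rest, 172 mm above the tip's outlet. The plunger (16 mm button) rises 36 mm above this point
- tip: the tip fitted to the pipette: a slim white cone, 10 mm across at the top, 2 mm at the outlet. Its visible length below the nozzle is 50 mm; it is rigidly fixed. Origin: the outlet at its lower end
- tip_end (a point): the outlet at the tip's lower end, on the pipette's axis, 50 mm below the pipette's origin
- stand: fixed clear and white pipette stand. Origin: centre of its underside; z up, -x its front. Base 150 (x) by 300 (y) by 10 mm, end posts at y = -140 and 140 mm, slotted top plate 8 mm thick from x = -28 to 42 mm, its top face 174 mm above the table. Pipettes hang by their finger rests on this plate; the tip's outlet then is 30 mm above the table
- stand_slots (a point): axis of the middle slot, at the plate's top face. Three slots 28 mm wide, 85 mm apart along the stand's y, run out through the plate's front edge, 28 mm to -x, which carries a ridge 4 mm high: a pipette is lifted some 10 mm, then drawn straight out to the stand's -x by 60 mm or more
- wide_pipette: fat-barrelled pipette without a tip, in another slot of the stand, same grip and plunger, its top 238 mm above the table. Leave alone
- multi_pipette: eight-channel pipette with a manifold 78 mm long under its handle, without tips, in another slot of the stand, same grip and plunger, its top 238 mm above the table. Leave alone
- open_container: the one uncapped container: clear round pot, 28 mm outer and 22 mm inner diameter, 85 mm tall, standing upright and loose in a hole of the rack. Origin: centre of its underside, 6 mm above the table; z up
- mouth (a point): centre of the open container's mouth, level with its rim, 91 mm above the table
- rack: fixed rack, 100 mm (x) by 144 mm (y) by 52 mm tall, 2 by 3 round holes 44 mm apart, one hole empty. Origin: centre of its underside
- capped0: capped container: closed twin of the open one, 28 mm in diameter with a ribbed white screw cap 33 mm in diameter, 94 mm tall, standing in the rack. Origin: centre of its underside. Leave alone
- capped1: capped container: closed twin of the open one, 28 mm in diameter with a ribbed white screw cap 33 mm in diameter, 94 mm tall, standing in the rack. Origin: centre of its underside. Leave alone
- capped2: capped container: closed twin of the open one, 28 mm in diameter with a ribbed white screw cap 33 mm in diameter, 94 mm tall, standing in the rack. Origin: centre of its underside. Leave alone
- capped3: capped container: closed twin of the open one, 28 mm in diameter with a ribbed white screw cap 33 mm in diameter, 94 mm tall, standing in the rack. Origin: centre of its underside. Leave alone
- tube_rack: fixed rack of glass test tubes that stands between the pipette stand and the container rack, 250 mm (x) by 56 mm (y); the tubes reach 110 mm above the table. Origin: centre of its underside
- screw_jar: squat jar with a screw lid, 68 mm in diameter, 62 mm tall, at the back. Leave alone
- amber_vial: small brown glass vial, 27 mm in diameter, 50 mm tall, in front of the tube rack. Leave alone
- reagent_bottle: white bottle, 60 mm in diameter, 125 mm tall, at the back. Leave alone

How it is judged (in metres and radians):
On the way:
1. the pipette is held in the fingers, out of its slot and clear of the stand (contact force between the fingers and pipette above 1 N and distance of pipette from where it was at the start of the episode above 0.05 m and contact force between pipette and stand below 0.05 N), for 0.2 s.
At the end, for the whole second after the job is handed in: the tip's outlet hangs 3 to 20 mm above the open container's rim and within 6 mm of the centre of its mouth, the pipette within 8 degrees of upright, at rest and held in the fingers, the tip touching nothing, the container still upright in its place (horizontal distance between tip_end and mouth below 0.006 m and z of tip_end in the frame of mouth between 0.003 and 0.02 m and angle between pipette's own z axis and vertical below 0.14 rad and linear speed of pipette below 0.02 m/s and contact force between the fingers and pipette above 1 N and contact force between tip and anything else below 0.05 N and angle between open_container's own z axis and vertical below 0.12 rad and distance of open_container from where it was at the start of the episode below 0.008 m); the arm keeps its last pose, push and grip.
It fails at once if the clean tip touches something (contact force between tip and anything else above 0.2 N).
It fails at once if the pipette is tipped more than 35 degrees from upright (angle between pipette's own z axis and vertical above 0.61 rad).
It fails at once if the pipette or the arm disturbs the open container (distance of open_container from where it was at the start of the episode above 0.012 m).
It fails at once if another pipette, a capped container, the jar, the vial or the bottle is displaced by more than 15 mm (distance of any of wide_pipette, multi_pipette, capped0, capped1, capped2, capped3, screw_jar, amber_vial, reagent_bottle from where it was at the start of the episode above 0.015 m).
It also fails if it takes over 48 s, if anything falls off the work surface, if the arm or the gripper's body presses on something with over 40 N, if the wrist force passes 120 N, or if a joint passes its speed limit or range.

### The arm

A 6-joint arm with a two-finger parallel gripper is mounted at the origin on the work surface. World frame = base frame: x ahead of the robot, y to its left, z up, the work surface at z = 0. Lengths are in mm, angles in rad, forces in N, time in s.
With the tool pointing down it reaches from about 275 to 850 mm from the base axis. Payload 5.2 kg.
Tool frame: the origin (TCP) lies at the very end of the fingers, on their centre line; the grasp point (between the pads) lies 19 mm behind it (ctrl.hold_point_z is the distance from the TCP to the grasp point, in mm); z points along the fingers, x is the direction in which the jaws open and shut, and the axes are right-handed (so a half turn about z gives the same grasp; the last joint's range is limited). The gripper opens to 85 mm and grips with 20 to 120 N. Pads are 22 mm wide; open, the fingers measure 114 mm over their backs; the gripper's body (76 mm by 85 mm) begins 54 mm behind the grasp point. The pads swing forward as they close: fully open they stand 13 mm farther back than shut.
Start: joints at [1.132, 0.259, 1.535, -0, 1.348, -0.203], TCP at [128.469, 534.79, 231.31] pointing down, gripper open.
Joint ranges: [-3.14, 3.14], [-0.91, 2.08], [0.19, 2.58], [-1.22, 4.36], [0.22, 2.71], [-3.12, 3.12]. Speed limits (rad/s): [2.57, 2.57, 3.14, 3.14, 3.14, 3.14].

### API

Orientations are given as a 3x3 rotation matrix whose columns are the frame's x, y, z axes.
In Python, from station import ctrl, optics, ticket gives the robot as it stands.
- The arm moves only by the tool servo_tool, never from a script. Its argument "rows" is a list of rows, each a list of 7 numbers: the opening in per cent of the stroke, from 0 (shut) to 100 (fully open), then the shift along the world's x, y, z in m, then the turn, a rotation vector about the world's x, y, z in degrees. In form: [[jaw, tx, ty, tz, ax, ay, az], ...]. A call has 1 to 5 rows; each row is the pose to reach, as a shift and turn from the pose measured when the call began; what a row does not reach only later rows make up. A row lasts 1/12 s, in which the tool goes at most 41.7 mm and 7.16 degrees, less where a joint would pass 70% of its speed; a pose out of reach is approached as far as the arm can. A call with a gripper value outside its range is refused whole. The fingers move at their own pace and stop on an object; the grip force is fixed at half the most. Time passes only in rows, so rows that repeat a pose let the fingers close. It gives the time, the measured TCP pose, the force and the opening at its end, in the units of the state.
- ctrl.get_state(): the state, without advancing time (a new reading comes with each control period).
- optics.snapshot(name): name is "side" or "top"; returns (picture, depth): 384x512x3 uint8, red, green, blue; 384x512 float32, mm along the optical axis (not along the pixel's ray), 0 where there is no reading.
- optics.camera_info(name): a dict with "mtx" (3x3 intrinsics, pixels), "origin" and "rotation" of the camera in the world. Camera axes: x right, y down, z forward; pixel columns grow to the right and rows downward; lengths in mm; the calibration is good to about 2 mm. A picture is of the moment at which its call begins. camera_info takes no time and is no camera call.
- ticket.sign_off(): hands the job in, once; it reports no verdict.
Trained networks look in the newest picture that a camera, given by its name, has taken for a name from the list of things; names that differ only in an ending like _2 or _b are one class to them, and where a whole thing is asked for, a point or a joint stands for the part that bears it (a point fixed in the world has none). Each returns a list of dicts, best first, with "conf" (0 to 1); they miss things now and then, are a little off and sometimes report something else, mostly with a low value. They report only what shows in the picture. A call takes as long as a camera call.
- optics.boxes_of(camera, query): "extent" ([left, top, right, bottom] in pixels, round what is visible of it).
- optics.trace(camera, query): "pixels" (384x512 bool, what is visible of it) and "extent" ([left, top, right, bottom] in pixels, round what is visible of it).
The state is a dict: "time_s": time; "q": joint angles; "joint_vel": joint speeds; "effort": joint torques, N m; "position": TCP position; "orientation": TCP orientation; "force": force on the tool from outside, world axes, zero at the start; "ft_torque": the same for the moment, N m; "gripper_width": opening from 0.0 (shut) to 1.0 (fully open).
Only numpy, scipy, OpenCV 4.12 (cv2) and the standard library are available. Lean on these libraries where they do the work, as an engineer would, in place of code of your own. Each camera call takes 0.05 s, during which the arm holds its last target.

## Working session

There is one attempt and no reset: what is moved stays moved. The work goes in short steps, Python scripts to look and compute and a tool call to move; the robot and the scene stay as the last step left them, time stands still between calls to the robot, and variables do not carry over. Pictures are saved under pics/ and viewed, and the job is handed in when it is done.

Besides the shell and the picture viewer there is one more tool, called after "Emit:" in YAML: its name, and indented under it one key for each argument. servo_tool: Moves the arm, as the interface text tells. Its arguments: {"type":"object","properties":{"rows":{"type":"array","items":{"type":"array","items":{"type":"number"}}}},"required":["rows"]}

```bash
ls; mkdir -p pics
python3 - <<'E'
from station import ctrl, optics
import cv2, numpy as np
s=ctrl.get_state(); print({k:np.round(v,3).tolist() for k,v in s.items()})
for n in ("side","top"):
    p,d=optics.snapshot(n); cv2.imwrite(f"pics/{n}0.png",cv2.resize(p[:,:,::-1],(768,576))); np.save(f"pics/{n}0d.npy",d)
    i=optics.camera_info(n); print(n,{k:np.round(v,3).tolist() for k,v in i.items()})
    for q in ("pipette","tip","tip_end","pipette_grip","wide_pipette","multi_pipette","open_container","mouth","capped0","stand","stand_slots","rack","tube_rack","amber_vial"):
        print(q,[(np.round(b["extent"]).tolist(),round(b["conf"],2)) for b in optics.boxes_of(n,q)])
print(ctrl.get_state()["time_s"])
E
```

```text
pics
{'time_s': 0.0, 'q': [1.132, 0.259, 1.536, -0.0, 1.348, -0.203], 'joint_vel': [0.001, 0.001, 0.002, 0.0, 0.0, 0.001], 'effort': [0.0, -44.603, -29.057, -0.0, 0.012, 0.0], 'position': [128.226, 534.296, 230.462], 'orientation': [[0.234, 0.972, -0.001], [0.972, -0.234, -0.002], [-0.002, -0.0, -1.0]], 'force': [0.119, -0.876, -1.133], 'ft_torque': [-0.011, 0.02, 0.028], 'gripper_width': 0.998}
side {'mtx': [[409.98, 0.0, 264.316], [0.0, 409.98, 188.903], [0.0, 0.0, 1.0]], 'origin': [305.612, 819.263, 643.306], 'rotation': [[-0.958, -0.13, 0.256], [-0.286, 0.475, -0.832], [-0.014, -0.87, -0.493]]}
pipette [([300.0, 120.0, 317.0, 174.0], 0.81)]
tip [([263.0, 126.0, 342.0, 220.0], 0.53)]
tip_end []
pipette_grip [([301.0, 119.0, 315.0, 176.0], 0.75)]
wide_pipette [([312.0, 114.0, 322.0, 168.0], 0.59)]
multi_pipette [([290.0, 132.0, 309.0, 196.0], 0.81)]
open_container [([259.0, 262.0, 276.0, 287.0], 0.69)]
mouth [([263.0, 263.0, 273.0, 291.0], 0.66), ([262.0, 127.0, 343.0, 221.0], 0.49)]
capped0 [([241.0, 257.0, 253.0, 298.0], 0.93), ([227.0, 288.0, 241.0, 318.0], 0.86), ([244.0, 291.0
[... 942 characters left out ...]
, 212.0, 183.0, 222.0], 0.16)]
multi_pipette [([330.0, 196.0, 350.0, 223.0], 0.52)]
open_container [([273.0, 255.0, 281.0, 266.0], 0.74)]
mouth [([147.0, 210.0, 162.0, 226.0], 0.46)]
capped0 [([129.0, 197.0, 150.0, 210.0], 0.77), ([130.0, 189.0, 189.0, 230.0], 0.72), ([166.0, 194.0, 181.0, 207.0], 0.67), ([147.0, 210.0, 164.0, 227.0], 0.62), ([132.0, 212.0, 146.0, 226.0], 0.51)]
stand [([298.0, 175.0, 444.0, 245.0], 0.81)]
stand_slots [([299.0, 176.0, 441.0, 248.0], 0.82)]
rack [([129.0, 191.0, 192.0, 234.0], 0.81)]
tube_rack [([251.0, 147.0, 279.0, 255.0], 0.79), ([367.0, 197.0, 385.0, 213.0], 0.75), ([170.0, 214.0, 188.0, 223.0], 0.72)]
amber_vial [([165.0, 195.0, 183.0, 209.0], 0.46)]
1.5
```

View pics/side0.png

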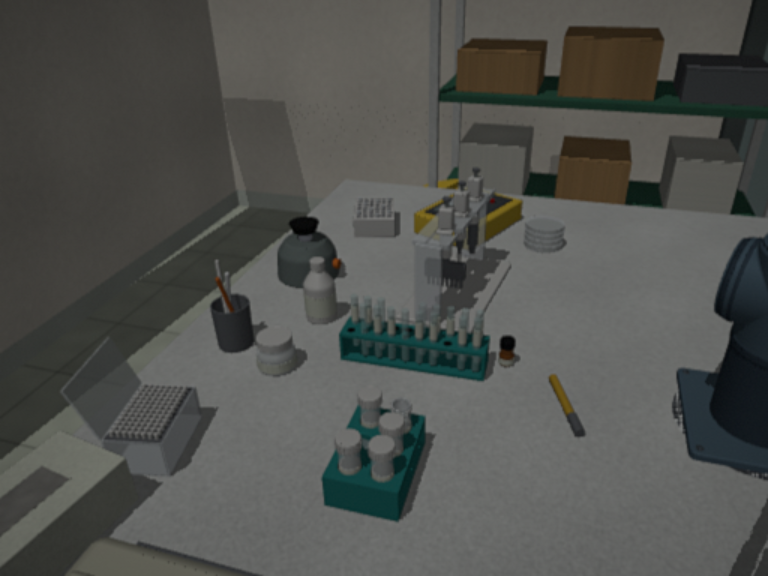

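View pics/top0.png

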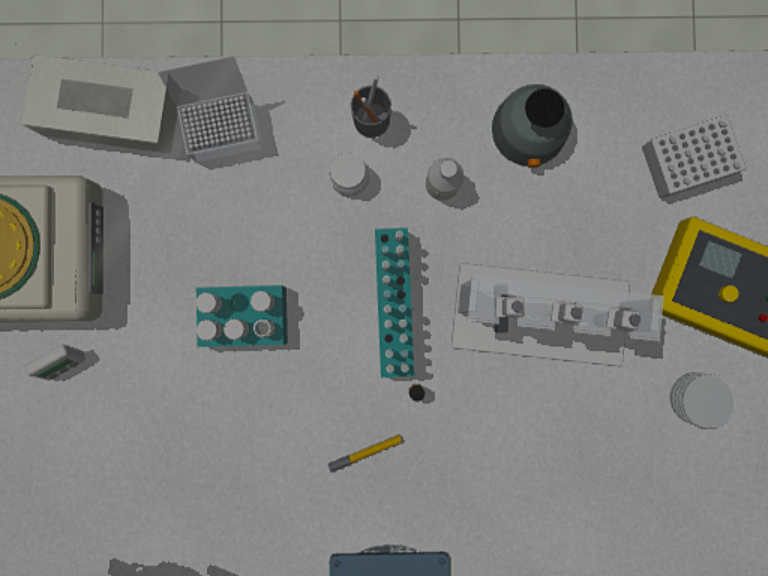

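Run:
```python
from station import ctrl, optics
import cv2, numpy as np
p,d=optics.snapshot("side"); p2,d2=optics.snapshot("top")
a=cv2.resize(p[105:225,250:360,::-1],None,fx=5,fy=5,interpolation=cv2.INTER_CUBIC)
a=cv2.convertScaleAbs(a,alpha=1.6)
cv2.imwrite("pics/s1.png",a)
b=cv2.resize(p2[170:250,295:445,::-1],None,fx=5,fy=5,interpolation=cv2.INTER_CUBIC)
cv2.imwrite("pics/t1.png",b)
b=cv2.resize(p2[185:240,120:200,::-1],None,fx=8,fy=8,interpolation=cv2.INTER_CUBIC)
cv2.imwrite("pics/t2.png",b)
```

```text
(no output)
```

View pics/s1.png

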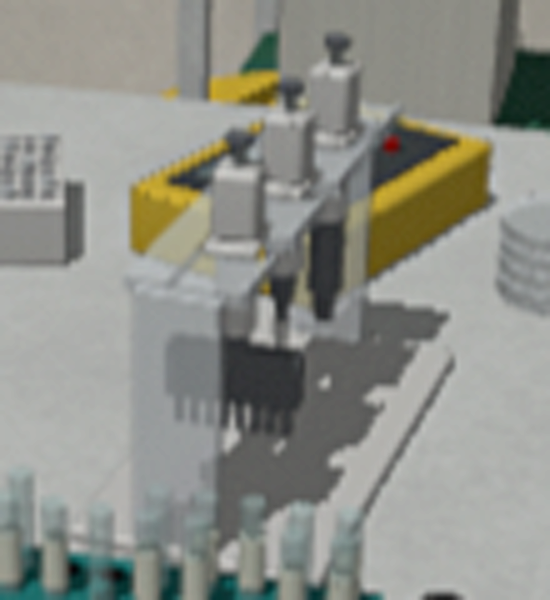

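View pics/t1.png

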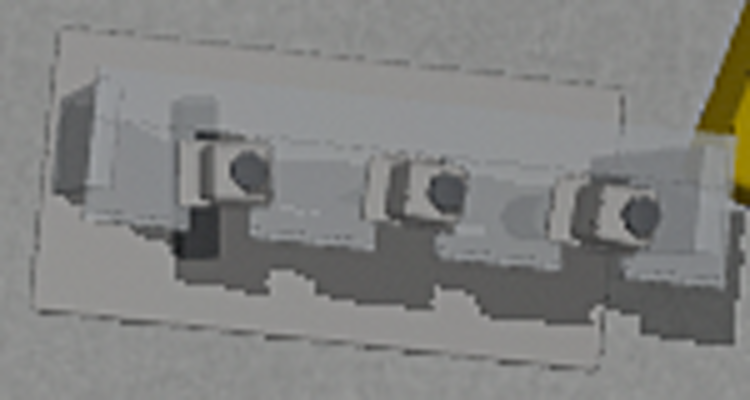

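View pics/t2.png

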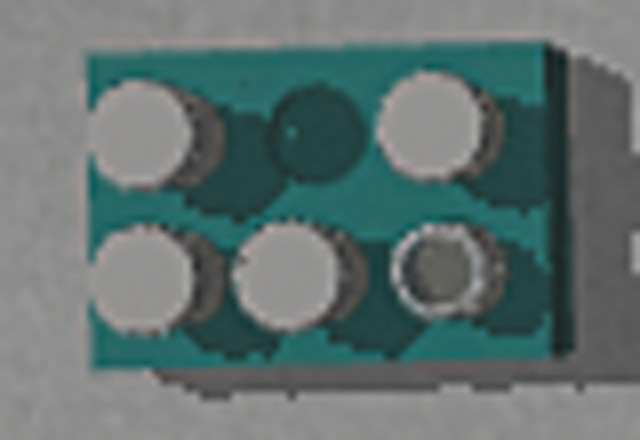

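```bash
cat > h.py <<'E'
from station import ctrl, optics
import cv2, numpy as np
def onz(n,u,v,z):
    i=optics.camera_info(n); K=np.array(i["mtx"]);R=np.array(i["rotation"]);o=np.array(i["origin"])
    r=R@np.linalg.solve(K,[u,v,1]); return o+r*(z-o[2])/r[2]
def proj(n,P):
    i=optics.camera_info(n); K=np.array(i["mtx"]);R=np.array(i["rotation"]);o=np.array(i["origin"])
    c=K@(R.T@(np.array(P)-o)); return c[:2]/c[2]
def cloud(n,d):
    i=optics.camera_info(n); K=np.array(i["mtx"]);R=np.array(i["rotation"]);o=np.array(i["origin"])
    v,u=np.mgrid[:384,:512]; r=np.stack([u,v,np.ones_like(u)],-1)@np.linalg.inv(K).T
    return (r*d[...,None])@R.T+o
E
python3 - <<'E'
from h import *
for z,n,uv in [(238,"top",(344.6,203.8)),(238,"top",(384,207.6)),(238,"top",(422.6,212.4)),(91,"top",(174.3,218.3))]:
    print(onz(n,*uv,z).round(1))
# side buttons
for u,v in [(239,137),(291,88),(337,42)]:
    print("side",onz("side",(u+.5)/5-.5+250,(v+.5)/5-.5+105,237).round(1))
p,d=optics.snapshot("top"); c=cloud("top",d)
m=(d>0)&(c[...,2]>225)&(c[...,0]>300)&(c[...,0]<650)&(c[...,1]<-50)&(c[...,1]>-450)
k,l,st,ce=cv2.connectedComponentsWithStats(m.astype(np.uint8))
for j in range(1,k):
    if st[j,4]>5: print(j,st[j,4],c[l==j].mean(0).round(1),ce[j].round(1))
# grips top (z 210-225), z=220
m=(d>0)&(c[...,2]>205)&(c[...,2]<228)&(c[...,0]>300)&(c[...,0]<650)&(c[...,1]<-50)&(c[...,1]>-450)
k,l,st,ce=cv2.connectedComponentsWithStats(m.astype(np.uint8))
for j in range(1,k):
    if st[j,4]>5: print('g',j,st[j,4],c[l==j].mean(0).round(1),st[j])
# container rack region heights
m=(d>0)&(c[...,2]>75)&(c[...,2]<115)&(c[...,0]>370)&(c[...,0]<560)&(c[...,1]>140)&(c[...,1]<320)
k,l,st,ce=cv2.connectedComponentsWithStats(m.astype(np.uint8),connectivity=4)
for j in range(1,k):
    if st[j,4]>5: print('r',j,st[j,4],c[l==j].mean(0).round(1),ce[j].round(1))
m=(d>0)&(c[...,2]>95)&(c[...,0]>300)&(c[...,0]<700)&(c[...,1]>-60)&(c[...,1]<60)
if m.any(): print("tubes",c[m].min(0),c[m].max(0))
E
```

```text
[ 519.3 -186.4  238. ]
[ 510.  -270.3  238. ]
[ 498.5 -352.4  238. ]
[493.9 201.4  91. ]
side [ 519.6 -184.2  237. ]
side [ 507.6 -263.9  237. ]
side [ 496.6 -347.2  237. ]
1 45 [ 520.1 -185.9  237.3] [344.3 203.4]
2 42 [ 509.6 -270.8  236.7] [384.1 207.8]
3 44 [ 498.6 -353.4  237.1] [422.9 212.4]
g 1 104 [ 520.4 -183.1  217.5] [336 198  13  12 104]
g 2 113 [ 509.6 -266.5  217.3] [374 202  14  13 113]
g 3 117 [ 498.4 -349.4  217.1] [412 206  15  14 117]
r 1 158 [537.5 201.   98.6] [173.8 200.3]
r 2 165 [536.1 288.6  98.3] [137.5 201.4]
r 3 162 [493.3 244.2  98.2] [156.  218.8]
r 4 168 [492.5 287.7  98.4] [138.  219.4]
r 5 67 [493.4 201.7  87.6] [174.4 218.5]
tubes [419.97409108 -35.06636124  95.66952136] [648.33429367   5.71317951 115.49278386]
```

Emit:
servo_tool:
  rows:
    - [100,0.017,-0.035,0.018,0,0,-6]
    - [100,0.034,-0.07,0.036,0,0,-12]
    - [100,0.051,-0.105,0.054,0,0,-18]
    - [100,0.068,-0.14,0.072,0,0,-24]
    - [100,0.085,-0.175,0.09,0,0,-30]

```text
time_s: 2.07
position: [211.2, 363.1, 319.5]
orientation: [[0.692, 0.722, 0.0], [0.722, -0.692, 0.0], [0.0, 0.0, -1.0]]
force: [1.2, -0.4, -0.8]
gripper_width: 0.999
```

Emit:
servo_tool:
  rows:
    - [100,0.017,-0.036,0,0,0,-6]
    - [100,0.034,-0.072,0,0,0,-12]
    - [100,0.051,-0.108,0,0,0,-18]
    - [100,0.068,-0.144,0,0,0,-24]
    - [100,0.085,-0.18,0,0,0,-30]

```text
time_s: 2.48
position: [296.3, 181.5, 319.9]
orientation: [[0.961, 0.275, 0.002], [0.275, -0.961, 0.0], [0.002, 0.0, -1.0]]
force: [1.1, 0.2, 1.0]
gripper_width: 1.001
```

Emit:
servo_tool:
  rows:
    - [100,0.017,-0.036,0,0,0,-5]
    - [100,0.034,-0.072,0,0,0,-10]
    - [100,0.051,-0.108,0,0,0,-15]
    - [100,0.068,-0.144,0,0,0,-19]
    - [100,0.085,-0.18,0,0,0,-23.2]

```text
time_s: 2.9
position: [381.6, -0.6, 320.3]
orientation: [[0.992, -0.13, 0.003], [-0.13, -0.992, -0.001], [0.003, 0.0, -1.0]]
force: [0.9, 2.2, 0.3]
gripper_width: 0.999
```

Emit:
servo_tool:
  rows:
    - [100,0.017,-0.036,0,0,0,0]
    - [100,0.034,-0.072,0,0,0,0]
    - [100,0.051,-0.108,0,0,0,0]
    - [100,0.068,-0.144,0,0,0,0]
    - [100,0.085,-0.18,0,0,0,0]

```text
time_s: 3.32
position: [467.0, -182.7, 320.4]
orientation: [[0.991, -0.13, 0.003], [-0.13, -0.991, -0.001], [0.003, 0.0, -1.0]]
force: [-0.4, 0.3, -0.1]
gripper_width: 0.996
```

Emit:
servo_tool:
  rows:
    - [100,0.015,-0.03,0,0,0,0.3]
    - [100,0.03,-0.06,0,0,0,0.3]
    - [100,0.043,-0.0875,0,0,0,0.3]
    - [100,0.043,-0.0875,-0.01,0,0,0.3]
    - [100,0.043,-0.0875,-0.01,0,0,0.3]

```text
time_s: 3.73
position: [509.6, -271.1, 307.6]
orientation: [[0.992, -0.127, 0.0], [-0.127, -0.992, 0.002], [-0.0, -0.002, -1.0]]
force: [-0.6, 1.0, -1.1]
gripper_width: 1.004
```

Run:
```python
from h import *
p,d=optics.snapshot("side"); p2,d2=optics.snapshot("top")
print(ctrl.get_state()["position"])
print(proj("side",ctrl.get_state()["position"]),proj("top",ctrl.get_state()["position"]))
a=cv2.resize(p[75:225,250:360,::-1],None,fx=4,fy=4,interpolation=cv2.INTER_CUBIC)
cv2.imwrite("pics/s2.png",cv2.convertScaleAbs(a,alpha=1.6))
cv2.imwrite("pics/t3.png",cv2.resize(p2[130:280,285:455,::-1],None,fx=4,fy=4,interpolation=cv2.INTER_CUBIC))
```

```text
[ 509.39518209 -269.31300674  309.63594861]
[308.56420439  96.24858866] [393.42732161 207.18769132]
```

View pics/s2.png

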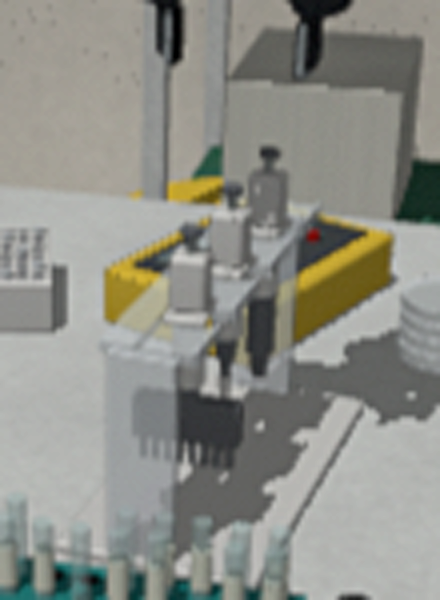

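View pics/t3.png

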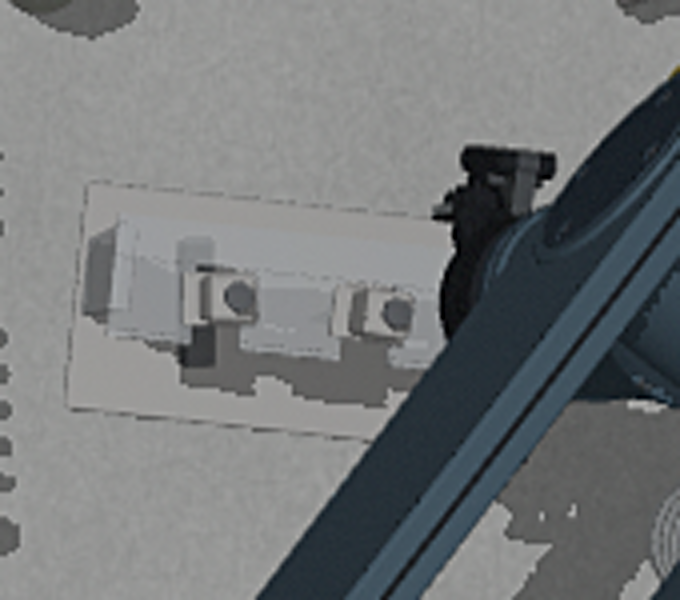

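Emit:
servo_tool:
  rows:
    - [100,0,0,-0.03,0,0,0]
    - [100,0,0,-0.06,0,0,0]
    - [100,0,0,-0.09,0,0,0]
    - [100,0,0,-0.11,0,0,0]
    - [100,0,0,-0.11,0,0,0]

```text
time_s: 4.25
position: [507.0, -266.1, 196.0]
orientation: [[0.992, -0.124, -0.004], [-0.124, -0.992, 0.006], [-0.005, -0.006, -1.0]]
force: [-0.7, 0.3, -0.1]
gripper_width: 1.001
```

Run:
```python
from h import *
p,d=optics.snapshot("side")
print(np.mean([ (optics.snapshot("side"),ctrl.get_state()["position"])[1] for _ in range(3)],0))
a=cv2.resize(p[75:225,250:360,::-1],None,fx=4,fy=4,interpolation=cv2.INTER_CUBIC)
cv2.imwrite("pics/s3.png",cv2.convertScaleAbs(a,alpha=1.6))
```

```text
[ 509.95318956 -268.9278491   201.52052235]
```

View pics/s3.png

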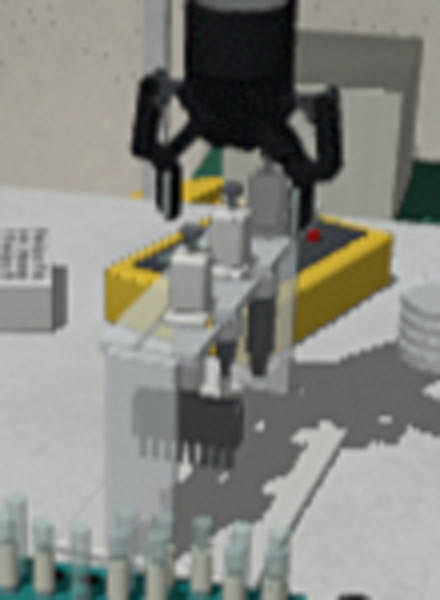

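Emit:
servo_tool:
  rows:
    - [100,0,-0.001,-0.007,0,0,0]
    - [100,0,-0.001,-0.014,0,0,0]
    - [100,0,-0.001,-0.014,0,0,0]
    - [100,0,-0.001,-0.014,0,0,0]
    - [100,0,-0.001,-0.014,0,0,0]

```text
time_s: 4.87
position: [510.4, -270.5, 188.2]
orientation: [[0.992, -0.124, 0.005], [-0.124, -0.992, -0.001], [0.005, 0.001, -1.0]]
force: [0.0, 0.1, -0.9]
gripper_width: 1.002
```

Emit:
servo_tool:
  rows:
    - [60,0,0,0,0,0,0]
    - [20,0,0,0,0,0,0]
    - [0,0,0,0,0,0,0]
    - [0,0,0,0,0,0,0]
    - [0,0,0,0,0,0,0]

```text
time_s: 5.28
position: [510.4, -270.6, 188.3]
orientation: [[0.992, -0.124, 0.005], [-0.124, -0.992, -0.001], [0.005, 0.001, -1.0]]
force: [-0.3, -0.0, 2.9]
gripper_width: 0.3
```

Emit:
servo_tool:
  rows:
    - [0,0,0,0,0,0,0]
    - [0,0,0,0,0,0,0]
    - [0,0,0,0,0,0,0]
    - [0,0,0,0,0,0,0]
    - [0,0,0,0,0,0,0]

```text
time_s: 5.7
position: [510.4, -270.6, 188.4]
orientation: [[0.992, -0.124, 0.005], [-0.124, -0.992, -0.002], [0.005, 0.001, -1.0]]
force: [0.7, 0.7, 0.3]
gripper_width: 0.292
```

Emit:
servo_tool:
  rows:
    - [0,0,0,0,0,0,0]
    - [0,0,0,0,0,0,0]
    - [0,0,0,0,0,0,0]

```text
time_s: 5.95
position: [510.4, -270.7, 188.4]
orientation: [[0.992, -0.125, 0.005], [-0.125, -0.992, -0.002], [0.005, 0.001, -1.0]]
force: [-0.4, 0.3, 0.6]
gripper_width: 0.296
```

Run:
```python
from h import *
p,d=optics.snapshot("side")
l=[]
for _ in range(4): optics.snapshot("side"); l.append(ctrl.get_state())
print(np.array([s["position"] for s in l]).round(1),l[-1]["force"],l[-1]["gripper_width"],l[-1]["orientation"].round(3) if hasattr(l[-1]["orientation"],"round") else l[-1]["orientation"],l[-1]["q"])
a=cv2.resize(p[75:225,250:360,::-1],None,fx=4,fy=4,interpolation=cv2.INTER_CUBIC)
cv2.imwrite("pics/s4.png",cv2.convertScaleAbs(a,alpha=1.6))
```

```text
[[ 510.4 -270.6  188.4]
 [ 510.4 -270.6  188.4]
 [ 510.4 -270.6  188.4]
 [ 510.4 -270.6  188.4]] [ 0.14483043 -0.5368185   0.97437049] 0.2941303433301343 [[ 0.992 -0.124  0.005]
 [-0.124 -0.992 -0.002]
 [ 0.005  0.001 -1.   ]] [-0.68165252  0.33601966  1.53536403  0.00195789  1.26543345 -0.55748411]
```

View pics/s4.png

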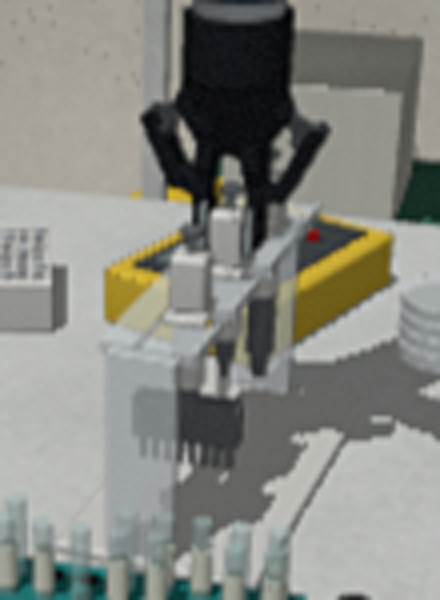

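Emit:
servo_tool:
  rows:
    - [0,0,0,0.004,0,0,0]
    - [0,0,0,0.008,0,0,0]
    - [0,0,0,0.012,0,0,0]
    - [0,0,0,0.013,0,0,0]
    - [0,0,0,0.013,0,0,0]

```text
time_s: 6.62
position: [510.7, -270.8, 202.0]
orientation: [[0.992, -0.124, 0.006], [-0.124, -0.992, -0.002], [0.006, 0.002, -1.0]]
force: [0.6, -0.8, -0.6]
gripper_width: 0.297
```

Run:
```python
from h import *
p,d=optics.snapshot("side")
s=ctrl.get_state()
print(s["position"],s["force"],s["gripper_width"])
a=cv2.resize(p[75:225,250:360,::-1],None,fx=4,fy=4,interpolation=cv2.INTER_CUBIC)
cv2.imwrite("pics/s5.png",cv2.convertScaleAbs(a,alpha=1.6))
```

```text
[ 510.54623347 -270.718766    201.71468567] [ 0.52584105 -0.26688444 -1.04091691] 0.29257113435571735
```

View pics/s5.png

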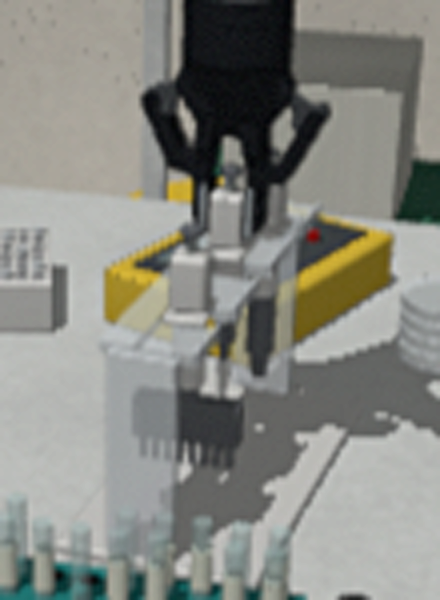

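Emit:
servo_tool:
  rows:
    - [0,-0.008,0.001,0,0,0,0]
    - [0,-0.02,0.0025,0,0,0,0]
    - [0,-0.032,0.004,0,0,0,0]
    - [0,-0.044,0.0055,0,0,0,0]
    - [0,-0.056,0.007,0,0,0,0]

```text
time_s: 7.08
position: [453.3, -263.3, 201.4]
orientation: [[0.992, -0.124, 0.005], [-0.124, -0.992, -0.001], [0.005, 0.001, -1.0]]
force: [-0.9, -0.2, -2.0]
gripper_width: 0.299
```

Emit:
servo_tool:
  rows:
    - [0,-0.012,0.0015,0,0,0,0]
    - [0,-0.024,0.003,0,0,0,0]
    - [0,-0.034,0.004,0,0,0,0]
    - [0,-0.042,0.005,0,0,0,0]
    - [0,-0.042,0.005,0,0,0,0]

```text
time_s: 7.5
position: [409.7, -257.9, 201.4]
orientation: [[0.992, -0.125, 0.004], [-0.125, -0.992, -0.001], [0.004, 0.001, -1.0]]
force: [0.7, -0.9, -1.0]
gripper_width: 0.296
```

Emit:
servo_tool:
  rows:
    - [0,0,0,0.015,0,0,0]
    - [0,0,0,0.035,0,0,0]
    - [0,0,0,0.06,0,0,0]
    - [0,0,0,0.085,0,0,0]
    - [0,0,0,0.11,0,0,0]

```text
time_s: 7.92
position: [410.0, -257.8, 312.5]
orientation: [[0.992, -0.125, 0.004], [-0.125, -0.992, -0.001], [0.004, 0.001, -1.0]]
force: [0.8, -0.3, -0.5]
gripper_width: 0.297
```

Emit:
servo_tool:
  rows:
    - [0,0,0,0.01,0,0,0]
    - [0,0,0,0.01,0,0,0]
    - [0,0,0,0.01,0,0,0]
    - [0,0,0,0.01,0,0,0]

```text
time_s: 8.25
position: [409.7, -257.5, 321.2]
orientation: [[0.992, -0.125, 0.003], [-0.125, -0.992, 0.001], [0.002, -0.001, -1.0]]
force: [-0.0, -0.9, -1.8]
gripper_width: 0.295
```

Run:
```python
from h import *
p,d=optics.snapshot("side");p2,d2=optics.snapshot("top")
s=ctrl.get_state()
print(s["position"],s["force"],s["gripper_width"],s["time_s"])
for q in("tip","pipette"): print(q,[(b["extent"],b["conf"]) for b in optics.boxes_of("side",q)])
cv2.imwrite("pics/s6.png",cv2.convertScaleAbs(cv2.resize(p[25:225,200:400,::-1],None,fx=3,fy=3,interpolation=cv2.INTER_CUBIC),alpha=1.6))
cv2.imwrite("pics/t6.png",cv2.resize(p2[:,:,::-1],(768,576)))
```

```text
[ 409.54893744 -257.35117852  320.91136987] [ 0.73485648 -0.57702437 -1.19720368] 0.29576471150039385 8.35
tip [([340.7, 133.3, 345.1, 140.9], 0.58)]
pipette [([338.6, 77.6, 351.5, 135.0], 0.92)]
```

View pics/s6.png

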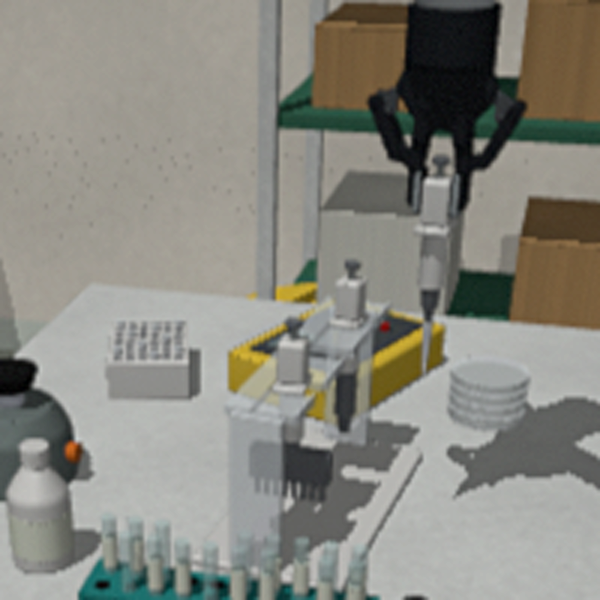

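View pics/t6.png

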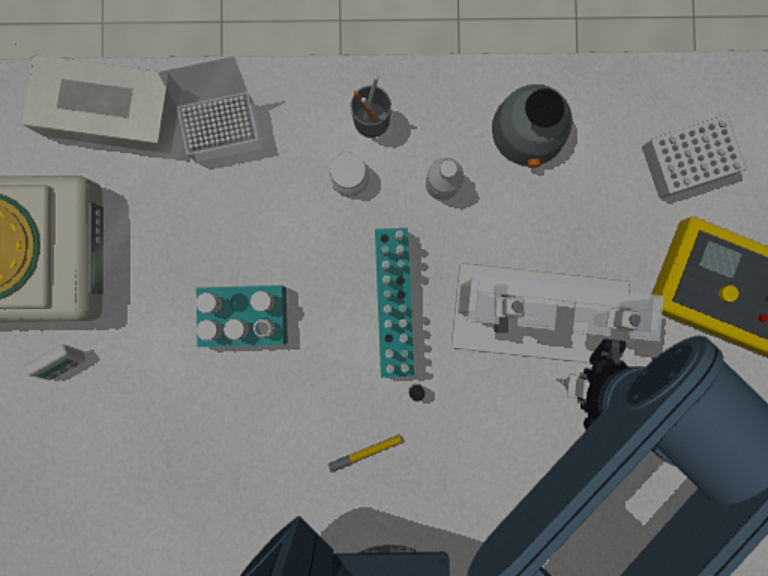

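Emit:
servo_tool:
  rows:
    - [0,0.001,0.015,0,0,0,0]
    - [0,0.003,0.045,0,0,0,0]
    - [0,0.005,0.075,0,0,0,0]
    - [0,0.008,0.105,0,0,0,0]
    - [0,0.012,0.135,0,0,0,0]

```text
time_s: 8.87
position: [421.1, -120.4, 320.8]
orientation: [[0.992, -0.126, 0.002], [-0.126, -0.992, 0.002], [0.001, -0.002, -1.0]]
force: [-0.3, 0.6, -1.5]
gripper_width: 0.294
```

Emit:
servo_tool:
  rows:
    - [0,0.006,0.03,0,0,0,0]
    - [0,0.013,0.06,0,0,0,0]
    - [0,0.02,0.09,0,0,0,0]
    - [0,0.027,0.12,0,0,0,0]
    - [0,0.034,0.15,0,0,0,0]

```text
time_s: 9.28
position: [454.5, 31.9, 320.6]
orientation: [[0.992, -0.125, 0.001], [-0.125, -0.992, 0.002], [0.001, -0.002, -1.0]]
force: [0.4, -1.2, -0.9]
gripper_width: 0.293
```

Emit:
servo_tool:
  rows:
    - [0,0.007,0.03,0,0,0,0]
    - [0,0.014,0.06,0,0,0,0]
    - [0,0.021,0.09,0,0,0,0]
    - [0,0.026,0.115,0,0,0,0]
    - [0,0.03,0.135,0,0,0,0]

```text
time_s: 9.7
position: [483.7, 169.7, 320.1]
orientation: [[0.992, -0.124, 0.0], [-0.124, -0.992, 0.003], [-0.0, -0.003, -1.0]]
force: [0.6, -0.7, -0.7]
gripper_width: 0.294
```

Emit:
servo_tool:
  rows:
    - [0,0.005,0.015,0,0,0,0]
    - [0,0.009,0.027,0,0,0,0]
    - [0,0.01,0.032,0,0,0,0]
    - [0,0.01,0.032,0,0,0,0]
    - [0,0.01,0.032,0,0,0,0]

```text
time_s: 10.12
position: [493.4, 201.4, 319.9]
orientation: [[0.992, -0.124, -0.0], [-0.124, -0.992, 0.002], [-0.001, -0.002, -1.0]]
force: [0.5, 0.6, -0.5]
gripper_width: 0.297
```

```bash
cat > look.py <<'E'
from h import *
import sys
k=sys.argv[1]
p,d=optics.snapshot("side");p2,d2=optics.snapshot("top")
s=ctrl.get_state(); P=np.array(s["position"])
print(P,s["gripper_width"],s["time_s"],np.array(s["orientation"])[:,2].round(4))
print("tip proj",proj("side",P-[0,0,156]),proj("top",P-[0,0,156]))
print("mouth proj",proj("side",[493.7,201.5,91]),proj("top",[493.7,201.5,91]))
for q in("tip","open_container","pipette"): print(q,[(np.round(b["extent"],1).tolist(),b["conf"]) for b in optics.boxes_of("side",q)])
cv2.imwrite(f"pics/s{k}.png",cv2.convertScaleAbs(cv2.resize(p[200:340,200:330,::-1],None,fx=4,fy=4,interpolation=cv2.INTER_CUBIC),alpha=1.5))
cv2.imwrite(f"pics/sb{k}.png",cv2.convertScaleAbs(cv2.resize(p[80:340,180:360,::-1],None,fx=2.2,fy=2.2,interpolation=cv2.INTER_CUBIC),alpha=1.5))
cv2.imwrite(f"pics/t{k}.png",cv2.resize(p2[150:270,90:250,::-1],None,fx=4,fy=4,interpolation=cv2.INTER_CUBIC))
E
python3 look.py 7
```

```text
[493.54049759 200.87061752 320.13959201] 0.2963879379193178 10.2167 [ 1.0e-04  2.2e-03 -1.0e+00]
tip proj [266.16552219 239.53096961] [168.90613828 218.56442087]
mouth proj [266.41273521 268.79501965] [174.24032214 218.3935881 ]
tip [([168.8, 215.3, 201.2, 251.2], 0.72), ([263.8, 218.9, 270.8, 236.4], 0.38)]
open_container [([259.8, 262.0, 277.3, 286.3], 0.53)]
pipette [([253.1, 141.1, 277.9, 234.0], 0.66)]
```

View pics/s7.png

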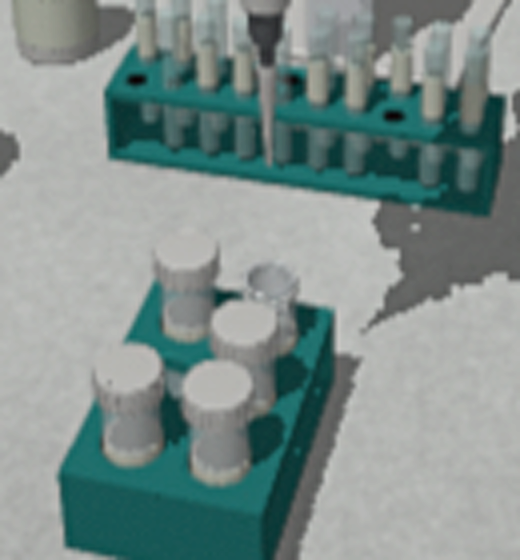

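View pics/sb7.png

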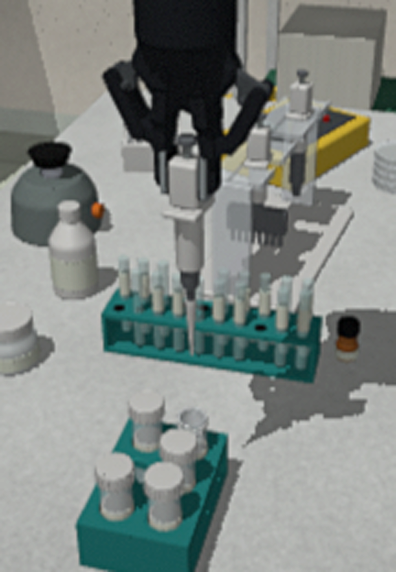

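View pics/t7.png

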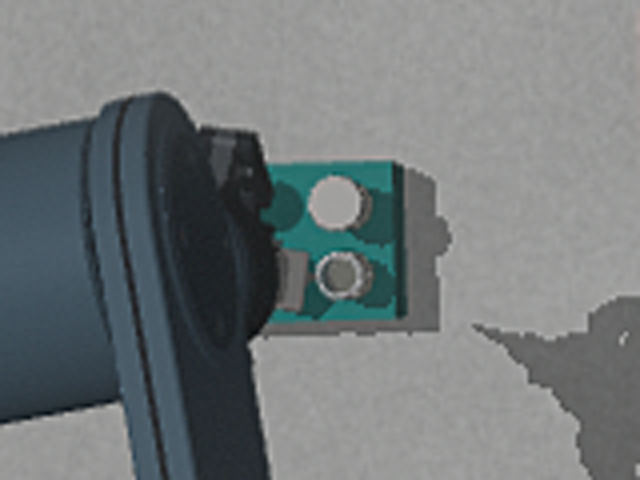

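Emit:
servo_tool:
  rows:
    - [0,0,0,-0.012,0,0,0]
    - [0,-0.001,0,-0.026,0,0,0]
    - [0,-0.001,0,-0.038,0,0,0]
    - [0,-0.001,0.0005,-0.045,0,0,0]
    - [0,-0.001,0.0005,-0.045,0,0,0]

```text
time_s: 10.78
position: [491.9, 200.9, 273.7]
orientation: [[0.992, -0.126, -0.003], [-0.126, -0.992, 0.002], [-0.003, -0.002, -1.0]]
force: [0.1, 0.1, -0.2]
gripper_width: 0.291
```

```bash
python3 look.py 8
```

```text
[492.86580289 201.18384851 275.61297253] 0.29761339752914784 10.8833 [ 6.0e-04  2.5e-03 -1.0e+00]
tip proj [266.6986099  257.69378966] [172.26880868 218.78319025]
mouth proj [266.41273521 268.79501965] [174.24032214 218.3935881 ]
tip [([253.3, 163.9, 275.3, 253.7], 0.71), ([264.7, 238.4, 270.2, 255.0], 0.63)]
open_container [([262.4, 265.3, 274.5, 286.9], 0.66)]
pipette [([253.2, 164.5, 276.7, 250.8], 0.95), ([307.7, 114.4, 319.2, 171.3], 0.69), ([274.2, 128.7, 342.9, 222.3], 0.67), ([216.4, 270.5, 283.3, 346.7], 0.6), ([226.7, 289.4, 241.2, 314.2], 0.21)]
```

View pics/s8.png

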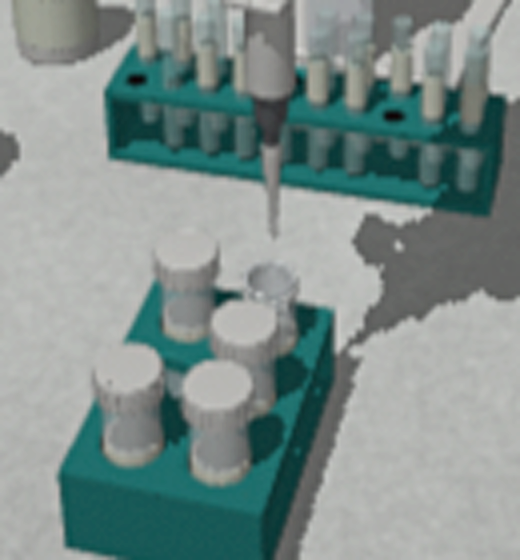

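View pics/t8.png

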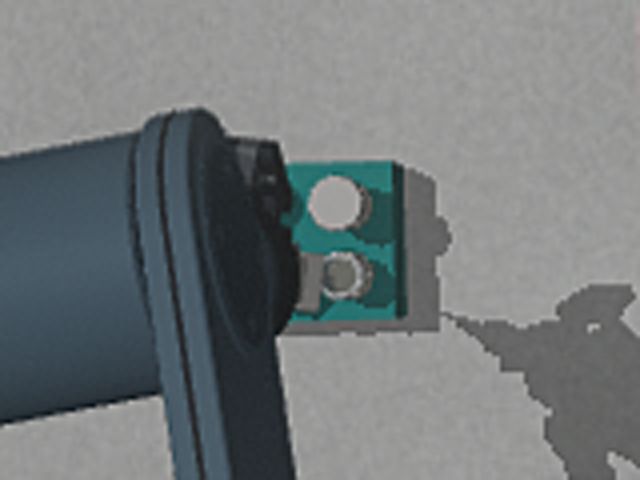

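```bash
cat > look2.py <<'E'
from h import *
import sys
k=sys.argv[1]
imgs=[optics.snapshot("side")[0].astype(float) for _ in range(3)]
p=np.mean(imgs,0).clip(0,255).astype(np.uint8)
s=ctrl.get_state(); P=np.array(s["position"]);print(P,s["time_s"])
y0,x0,y1,x1=215,235,295,300
f=8
a=cv2.convertScaleAbs(cv2.resize(p[y0:y1,x0:x1,::-1],None,fx=f,fy=f,interpolation=cv2.INTER_CUBIC),alpha=1.5)
cv2.imwrite(f"pics/z{k}.png",a)
T=lambda uv:tuple(int(round((w+.5-o)*f-.5)) for w,o in zip(uv,(x0,y0)))
b=a.copy()
for dz in (156,140,120,106): cv2.circle(b,T(proj("side",P-[0,0,dz])),2,(0,0,255),-1)
for z in (91,):
  for r in(11,14):
    pts=[T(proj("side",[493.7+r*np.cos(t),201.5+r*np.sin(t),z])) for t in np.linspace(0,6.28,40)]
    cv2.polylines(b,[np.array(pts)],True,(0,0,255),1)
cv2.imwrite(f"pics/z{k}o.png",b)
print("proj tip",T(proj("side",P-[0,0,156])),"proj mouth",T(proj("side",[493.7,201.5,91])))
for ax in np.eye(3): print("px(zoomed)/mm",(proj("side",np.array([493,201,98])+5*ax)-proj("side",np.array([493,201,98])-5*ax))*f/10)
print('nozzle end',T(proj("side",P-[0,0,106])))
E
python3 look2.py 9
```

```text
[492.96566867 201.47950667 275.87650363] 11.1833
proj tip (256, 345) proj mouth (255, 434)
px(zoomed)/mm [-3.78799819 -0.70207696]
px(zoomed)/mm [-1.11097831  2.49443532]
px(zoomed)/mm [-0.04211209 -3.06938405]
nozzle end (254, 182)
```

View pics/z9.png

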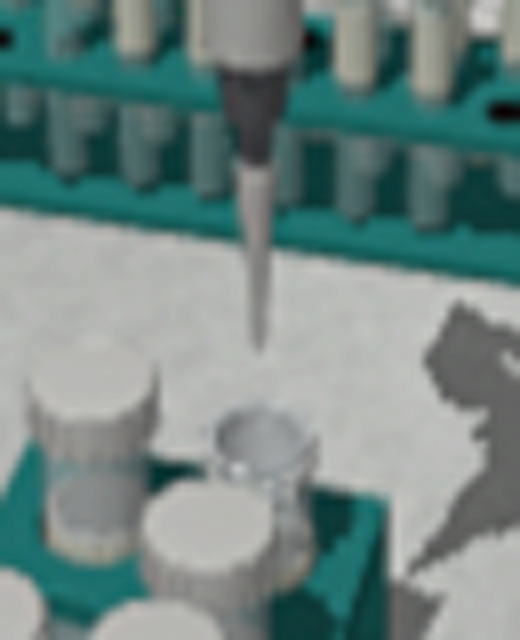

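View pics/z9o.png

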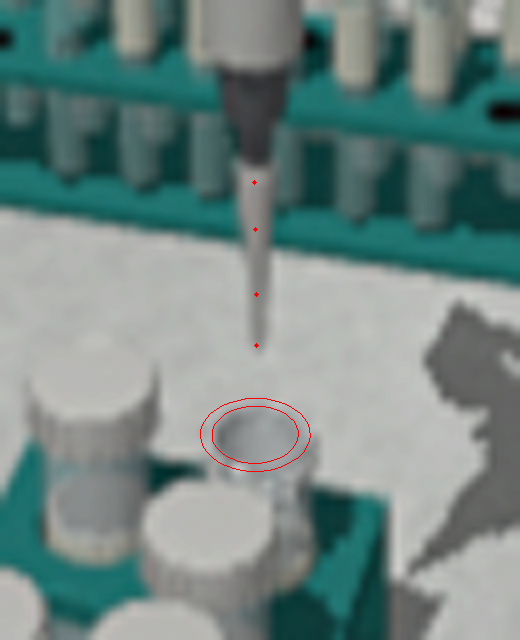

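Emit:
servo_tool:
  rows:
    - [0,-0.0005,0.0003,-0.004,0,0,0]
    - [0,-0.001,0.0005,-0.009,0,0,0]
    - [0,-0.0015,0.0005,-0.014,0,0,0]
    - [0,-0.0015,0.0005,-0.017,0,0,0]
    - [0,-0.0015,0.0005,-0.017,0,0,0]

```text
time_s: 11.6
position: [490.8, 201.9, 257.6]
orientation: [[0.992, -0.125, -0.001], [-0.125, -0.992, 0.002], [-0.001, -0.002, -1.0]]
force: [0.1, -0.8, -1.6]
gripper_width: 0.29
```

```bash
python3 look2.py 10; python3 look.py 11|head -1
```

```text
[491.53300235 201.97523116 258.85517623] 11.75
proj tip (262, 400) proj mouth (255, 434)
px(zoomed)/mm [-3.78799819 -0.70207696]
px(zoomed)/mm [-1.11097831  2.49443532]
px(zoomed)/mm [-0.04211209 -3.06938405]
nozzle end (260, 241)
[491.64940157 202.03120561 259.08467562] 0.29442510966396407 11.85 [ 0.0019  0.0028 -1.    ]
```

View pics/z10.png

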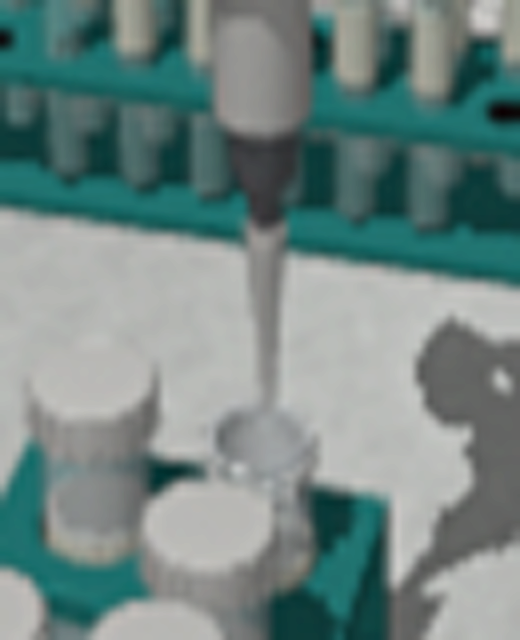

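View pics/t11.png

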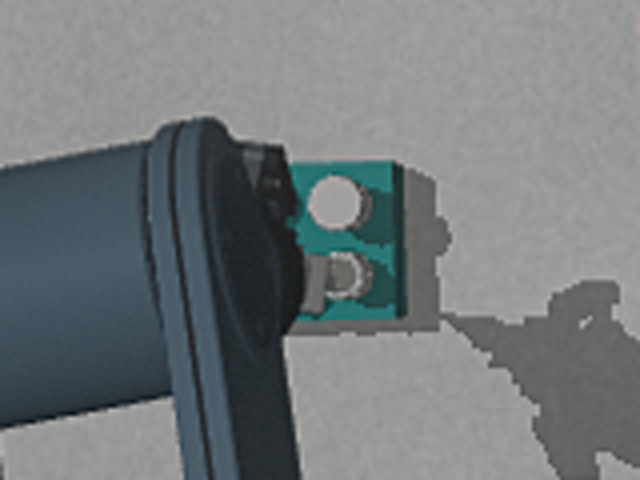

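Emit:
servo_tool:
  rows:
    - [0,0.0005,0.0005,0.001,0,0,0]
    - [0,0.0005,0.0005,0.001,0,0,0]
    - [0,0.0005,0.0005,0.001,0,0,0]
    - [0,0.0005,0.0005,0.001,0,0,0]
    - [0,0.0005,0.0005,0.001,0,0,0]

```text
time_s: 12.42
position: [492.1, 202.5, 260.1]
orientation: [[0.992, -0.125, 0.002], [-0.125, -0.992, 0.003], [0.002, -0.003, -1.0]]
force: [-0.1, -1.0, -1.7]
gripper_width: 0.299
```

```bash
python3 look2.py 12; python3 -c "
from h import *
s=ctrl.get_state();print(s['gripper_width'],s['force'],s['joint_vel'])
p,d=optics.snapshot('side');cv2.imwrite('pics/f.png',cv2.convertScaleAbs(cv2.resize(p[:,:,::-1],(768,576)),alpha=1.4))"
```

```text
[492.0729559  202.50241179 260.05599259] 12.5667
proj tip (259, 397) proj mouth (255, 434)
px(zoomed)/mm [-3.78799819 -0.70207696]
px(zoomed)/mm [-1.11097831  2.49443532]
px(zoomed)/mm [-0.04211209 -3.06938405]
nozzle end (257, 238)
0.29657085247254467 [ 0.3245498   0.00625457 -0.58030124] [-4.00365195e-06 -1.21464101e-03 -5.18188072e-04  7.54064374e-04
 -4.56899453e-05  1.13211282e-03]
```

View pics/z12.png

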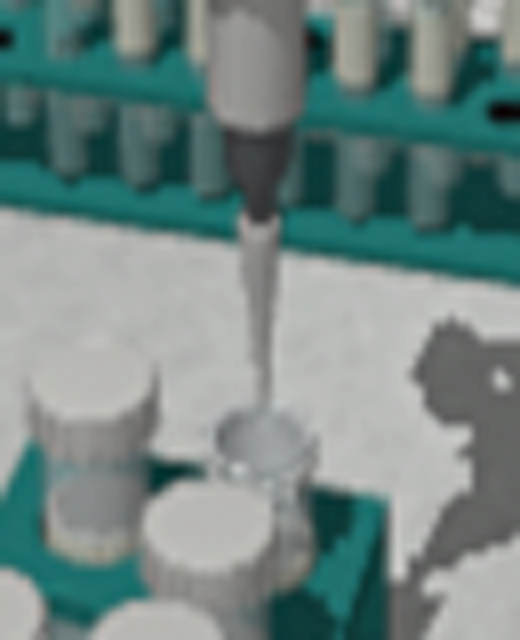

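View pics/f.png

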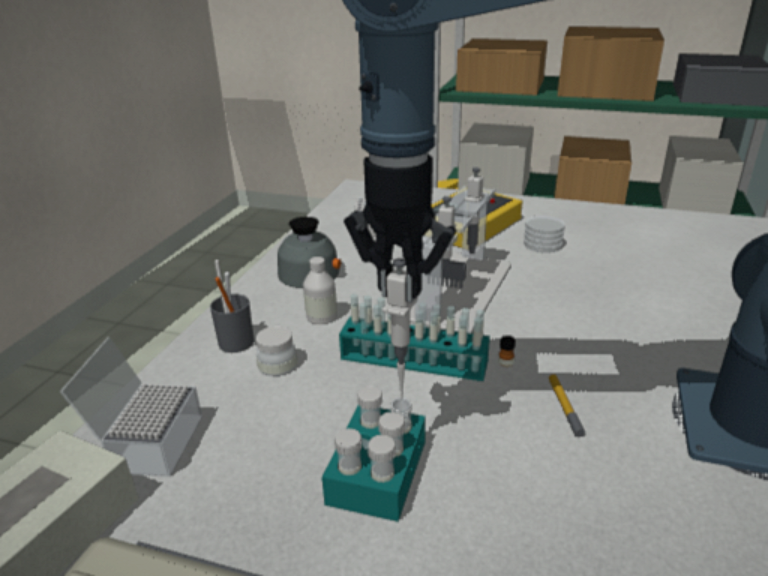

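The picture shows the tip end at about (263, 402) zoomed, with the mouth centre at (265, 437). The tip is centred about 1 cm above the rim, and the arm is at rest with the pipette gripped and upright.

```bash
python3 -c "
from station import ticket
print(ticket.sign_off())"
```

```text
the job is handed in; nothing more can be done
None
```

I lifted the tipped pipette out of the middle slot, drew it straight out of the stand, and carried it over the tube rack. It is now held, tip down, over the open container. The job was handed in at about 12.6 s; the sign-off gave no verdict.

- **Position:** the side camera puts the tip within about 1 mm sideways of the mouth centre. From the grasp height, the outlet is about 10–11 mm above the rim.
- **Hold:** the pipette is about 1° off upright and the jaws are closed on the 26 mm grip. Joint speeds were near zero and the wrist force under 1 N.
- **Surroundings:** the last side picture showed nothing else moved.
- **Disagreement:** the two cameras differed by about 2 mm on the mouth's x position, and 1–2 mm on y. I went mainly by the side view, which showed tip and mouth together, and left a small compromise offset. That is within the 6 mm tolerance.
- **Not checked:** the arm hid the tip from the top camera, so its position along y rests on the side view and the grasp geometry alone.

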